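# Take off a gas cylinder's cap of unknown thread hand

### The job

Take the yellow screw cap off the small red gas cylinder so that a hose can be fitted. Nobody knows whether its quick thread is right- or left-handed: feel it gently both ways, and where it comes up hard do not force it, because the cylinder is only clamped and must not be twisted round in its stand; the other way it turns freely for about an eighth of a turn and then lifts straight off. Finish while still holding the cap in the gripper, upright and still, a good hand's breadth (about 10 cm) straight above its seat, and leave the other things on the sill alone.

Things in the scene. Friction and masses are not known exactly. Their poses are not given: they have to be found in the camera images.
- cap: Ribbed yellow screw cap, 46 mm outside, 36 mm high, 40 to 85 g, mouth down on its seat; side free to grip from above. Origin: centre of its open lower rim; z up; black pointer on top along its -x. Play 2 mm up, 1 mm sideways. One way it comes up hard within 0.17 rad; the other way (either; varies, invisible) it turns freely and lifts off from 0.72 to 1.05 rad (aim at 0.88), end stop at 1.1.
- stand: Dark steel foot, 98 mm across, 14 mm high, with a grey clamp collar 66 mm across up to 42 mm; fixed to the sill, its place and yaw vary. Origin: centre of its underside, on the sill and on the cylinder's vertical axis; the cap's seat lies 118 mm above it.
- cylinder (a joint): How far the red cylinder has been twisted round in its stand, rad, 0 at the start, positive anticlockwise from above. Held by friction only: it slips at about 0.7 N m and stays where it slips to. Must stay within 0.35 rad (20 degrees) either way.
- seat (a point): Centre of the flat top of the red cylinder (54 mm thick, white band, white stripe on its -x side) where the cap's rim sits, 118 mm above the sill. Turns with the cylinder; z up; at the start its x agrees with the cap's x to 0.1 rad. The cap turns relative to it, not rising by itself, and then lifts straight up over a brass neck 37 mm across and 26 mm high.
- tape_roll: Bystander, to be left alone: roll of blue insulating tape lying flat, 64 mm across, 18 mm high. Origin: centre of its underside.
- output_valve: Bystander, to be left alone: glass radio valve standing upright on its black base, 42 mm across, 104 mm high. Origin: centre of its underside.
- solder_reel: Bystander, to be left alone: reel of solder with blue flanges lying flat, 54 mm across, 36 mm high. Origin: centre of its underside.
- driver_amber: Bystander, to be left alone: screwdriver with amber handle, 160 mm long, 18 mm thick, lying along its own x. Origin: centre of its underside.
- battery_9v: Bystander, to be left alone: block battery standing upright, 18 x 27 x 48 mm. Origin: centre of its underside.
There are look-alikes about, which are no part of the job. There is more than one size of the cap; the job needs the largest.

How it is judged (in metres and radians):
On the way, in this order (a step that is already met when the one before it is completed fails the run):
1. the cap has been turned loose on its seat: more than 0.55 rad relative to the cylinder, before it is lifted (angle between the x axis of cap and the x axis of seat, either way round above 0.55 rad and z of cap in the frame of stand below 0.124 m), for 0.1 s.
2. the cap is lifted off the neck: more than 40 mm above its seat (z of cap in the frame of stand above 0.158 m and contact force between the fingers and cap above 0.5 N), for 0.2 s.
At the end, for the whole second after the job is handed in: The gripper holds the cap, at rest (under 0.03 m/s) and upright within 0.3 rad, 70 to 200 mm above its seat and within 60 mm of the cylinder's axis, touching neither cylinder nor stand; the cylinder is within 0.35 rad of its first rotation and each bystander within 30 mm of its place (z of cap in the frame of stand between 0.188 and 0.318 m and horizontal distance between cap and stand below 0.06 m and angle between cap's own z axis and vertical below 0.3 rad and contact force between the fingers and cap above 0.5 N and contact force between cap and stand below 0.1 N and linear speed of cap below 0.03 m/s and value of joint cylinder between -0.35 and 0.35 rad and distance of each of tape_roll, output_valve, solder_reel, driver_amber, battery_9v from where it was at the start of the episode below 0.03 m); the arm keeps its last pose, push and grip.
It fails at once if the cylinder is twisted more than 0.35 rad (20 degrees) round in its stand (value of joint cylinder above 0.35 rad or value of joint cylinder below -0.35 rad).
It fails at once if a bystander is moved more than 30 mm (distance of any of tape_roll, output_valve, solder_reel, driver_amber, battery_9v from where it was at the start of the episode above 0.03 m).
It also fails if it takes over 38 s, if anything falls off the work surface, if the arm or the gripper's body presses on something with over 40 N, if the wrist force passes 120 N, or if a joint passes its speed limit or range.

### The arm

A 6-joint arm with a two-finger parallel gripper is mounted at the origin on a cart in front of the work surface, level with it; the furniture and walls round the work are solid. World frame = base frame: x ahead of the robot, y to its left, z up, the work surface at z = 0. Lengths are in mm, angles in degrees, forces in N, time in s.
With the tool pointing down it reaches from about 350 to 850 mm from the base axis. Payload 8.1 kg.
Tool frame: the origin (TCP) lies between the finger pads; the fingertips stand 22 mm ahead of it and the grasp point (between the pads) lies 3 mm ahead of it; z points along the fingers, y is the line along which they close (so a half turn about z gives the same grasp; the last joint's range is limited). The gripper opens to 93 mm and grips with 3 to 60 N. Pads are 15 mm wide; open, the fingers measure 128 mm over their backs; the gripper's body (75 mm by 188 mm) begins 65 mm behind the grasp point.
Start: joints at [64.721, 7.471, 85.268, -0, 87.261, -4.893], TCP at [208.983, 562.433, 240.635] pointing down, gripper open.
Joint ranges: [-169.43, 169.43], [-51.17, 129.36], [1.28, 143.12], [-76.62, 256.62], [0, 156.53], [-152.29, 152.29]. Speed limits (degrees/s): [136.94, 136.94, 159.86, 180, 180, 180].

### API

Orientations are given as [roll, pitch, yaw] about the fixed x, y, z axes, in that order (R = Rz(yaw) Ry(pitch) Rx(roll)).
In Python, from rig import bot gives the robot as it stands. The module is installed in compiled form; this text tells all that it offers.
- The arm moves only by the shell command python3 -m crank 'ROWS' [OPENING] [FORCE]. ROWS is JSON, a list of rows, each an object with "xyz": the shift along the tool's x, y, z in mm, a list of three; "dr": the turn, a rotation vector about the tool's x, y, z in degrees, a list of three. A call has 1 to 12 rows; each row is the pose to reach, as a shift and turn from the pose commanded when the call began, along the tool's axes at that moment; what a row does not reach only later rows make up. A row lasts 1/8 s, in which the tool goes at most 62.5 mm and 10.7 degrees, less where a joint would pass 70% of its speed; a pose out of reach is approached as far as the arm can. A call with a gripper value outside its range is refused whole. OPENING is the opening, from -1 (shut) to 1 (fully open), set as the call begins (- or left out, the last holds). The fingers move at their own pace and stop on an object; FORCE is the grip in N (left out, the last holds). Time passes only in rows, so rows that repeat a pose let the fingers close. It gives the time, the measured TCP pose, the force, the opening and the grip force at its end, in the units of the state.
- bot.observe(): the state, without advancing time (a new reading comes with each control period).
- bot.camera(name): name is "side" or "top"; returns the picture (400x640x3 uint8, red, green, blue); there is no depth.
- bot.camera_model(name): a dict with "camera_matrix" (3x3 intrinsics, pixels), "k1" (the pictures are not rectified: a ray, as slopes to the right and down, at radius r is drawn at 1 + k1 r^2 times it, then the intrinsics apply), "R" (3x3) and "t" (3): a world point X has camera coordinates R X + t. Camera axes: x right, y down, z forward; pixel columns grow to the right and rows downward; lengths in mm; the calibration is good to about 2 mm. A picture is of the moment at which its call begins. camera_model takes no time and is no camera call.
- bot.job_done(): hands the job in; it is judged then, once.
The state is a dict: "time_s": time; "joint_pos": joint angles; "dq": joint speeds; "joint_torque": joint torques, N m; "tool_pos": TCP position; "ee_rot": TCP orientation; "force": force on the tool from outside, world axes, zero at the start; "torque": the same for the moment, N m; "grip_width": opening from 0.0 (shut) to 1.0 (fully open); "gripper_force": force on a finger pad.
Only numpy, scipy, OpenCV 4.12 (cv2) and the standard library are available. Lean on these libraries where they do the work, as an engineer would, in place of code of your own. Each camera call takes 0.05 s, during which the arm holds its last target. There are 200 camera calls.

## Working session

There is one attempt and no reset: what is moved stays moved. The work goes in short steps, Python scripts to look and compute and a shell command to move; the robot and the scene stay as the last step left them, time stands still between calls to the robot, and variables do not carry over. Pictures are saved under pics/ and viewed, at most 10 in all, crops included, and the job is handed in when it is done.

```bash
mkdir -p pics
python3 - <<'E'
from rig import bot
import cv2
for n in("side","top"):
    im=bot.camera(n); cv2.imwrite(f"pics/{n}0.png",im[:,:,::-1])
    m=bot.camera_model(n); print(n,m)
print(bot.observe())
E
```

```text
side {'camera_matrix': array([[424.6811949 ,   0.        , 315.89805254],
       [  0.        , 424.6811949 , 205.24628453],
       [  0.        ,   0.        ,   1.        ]]), 'k1': -0.08205888014662469, 'R': array([[ 0.80721385, -0.59001686, -0.01690881],
       [-0.29224232, -0.37460555, -0.87992335],
       [ 0.51283548,  0.71522779, -0.47481469]]), 't': array([-536.04387054,  229.9785514 ,  840.01021956])}
top {'camera_matrix': array([[471.66544477,   0.        , 324.86314094],
       [  0.        , 471.66544477, 204.04268139],
       [  0.        ,   0.        ,   1.        ]]), 'k1': -0.13577307683858128, 'R': array([[-0.01274199, -0.99990844, -0.00455644],
       [-0.99426467,  0.01315372, -0.10613554],
       [ 0.10618576,  0.00317793, -0.99434123]]), 't': array([-100.39803637,  588.46294251, 1060.37510032])}
{'time_s': 0.1, 'joint_pos': array([ 6.47241526e+01,  7.51196486e+00,  8.53242909e+01, -2.57241604e-04,
        8.72611624e+01, -4.89295338e+00]), 'dq': array([ 0.0249645 , -0.08359088, -0.11093695,  0.01161844,  0.08405649,
        0.07537686]), 'joint_torque': array([ 1.29813012e-03, -5.61332738e+01, -4.93099952e+01,  7.70698185e-02,
        2.89583701e-02, -1.82463896e-05]), 'tool_pos': array([208.74633003, 561.99764461, 239.66798071]), 'ee_rot': array([-1.79902915e+02, -8.05322799e-03,  1.59617112e+02]), 'force': array([-0.00577393, -0.42378917, -0.38717509]), 'torque': array([-0.00372274, -0.06542717,  0.00575661]), 'gripper_force': 0.0, 'grip_width': 1.0032804151826076}
```

View pics/side0.png

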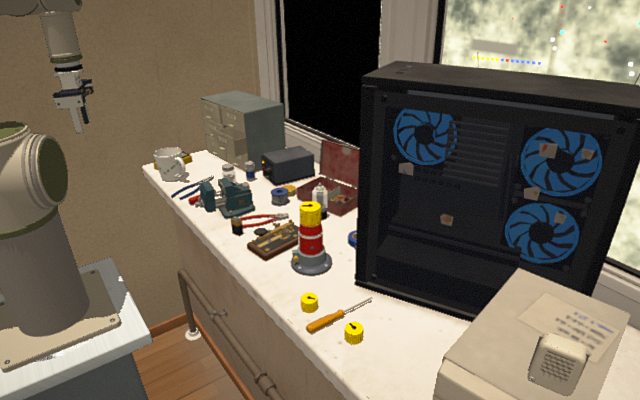

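View pics/top0.png

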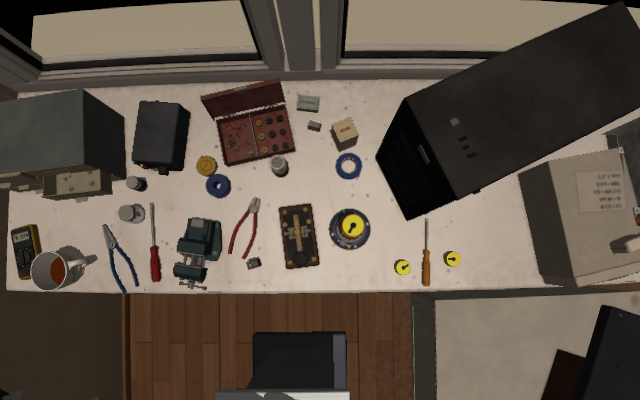

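The cylinder's cap is at side (311,212) and top (352,226). The two loose look-alike caps are at top (403,267) and (453,258). The PC case is close by on the right.

```bash
cat > h.py <<'E'
from rig import bot
import cv2,numpy as np
def ray(n,uv):
    m=bot.camera_model(n);K=m["camera_matrix"]
    d=np.array([m["k1"],0,0,0,0.])
    p=cv2.undistortPoints(np.array([[uv]],float),K,d)[0,0]
    R=m["R"];return -R.T@m["t"],R.T@np.r_[p,1]
def plane(n,uv,z):
    c,d=ray(n,uv);return c+d*(z-c[2])/d[2]
def tri(a,b):
    (c1,d1),(c2,d2)=ray("side",a),ray("top",b)
    s=np.linalg.lstsq(np.c_[d1,-d2],c2-c1,rcond=None)[0]
    p,q=c1+s[0]*d1,c2+s[1]*d2;return (p+q)/2,np.linalg.norm(p-q)
E
python3 - <<'E'
from h import *
im=cv2.imread("pics/top0.png");hsv=cv2.cvtColor(im,cv2.COLOR_BGR2HSV)
y=cv2.inRange(hsv,(22,150,130),(35,255,255))
n,l,s,c=cv2.connectedComponentsWithStats(y)
for i in range(1,n):
    if s[i,4]>60: print(s[i],c[i])
x0,y0=330,204
roi=y[y0:y0+45,x0:x0+45]
cs=max(cv2.findContours(roi,cv2.RETR_EXTERNAL,2)[0],key=cv2.contourArea)
h=cv2.convexHull(cs);(cx,cy),_,_=e=cv2.fitEllipse(h);print(e)
C=plane("top",(cx+x0,cy+y0),154);print("cap top centre",C)
mask=np.zeros_like(roi);cv2.drawContours(mask,[h],-1,255,-1);mask=cv2.erode(mask,None)
g=im[y0:y0+45,x0:x0+45].max(2);v,u=np.nonzero((g<90)&(mask>0))
P=np.array([plane("top",(a+x0,b+y0),154)[:2] for a,b in zip(u,v)])
w=np.linalg.svd(P-P.mean(0))[2][0];print("pointer",len(P),P.mean(0),w,np.degrees(np.arctan2(*w[::-1])))
# foot/collar, dark ellipse centre estimates
print("case corners z0",[plane("top",p,0).round() for p in[(410,218)]])
for z in(250,300,350,400):print(z,[plane("top",p,z)[:2].round() for p in[(380,152),(410,98),(440,190)]])
a=cv2.imread("pics/side0.png");t=a[185:285,270:350];b=im[190:270,290:420]
cv2.imwrite("pics/crop.png",np.hstack([cv2.resize(t,(400,500)),cv2.resize(b,(400,500)) if 0 else cv2.copyMakeBorder(cv2.resize(b,(400,246)),0,254,0,0,0)]))
for n,uv in[("side",(362,95)),("side",(357,285))]:print(n,ray(n,uv))
print("case corner tri",tri((358,76),(410,218)),tri((357,284),(380,152)))
E
```

```text
[342 214  22  23 338] [352.84615385 224.86390533]
[447 252  13  14 130] [453.07692308 258.60769231]
[396 261  14  14 136] [402.52205882 267.52941176]
((22.71009063720703, 21.02764320373535), (21.588415145874023, 21.8474178314209), 150.97100830078125)
cap top centre [ 530.11365148 -164.76775318  154.        ]
pointer 31 [ 527.22072256 -163.46278686] [-0.84126006  0.54063067] 147.27341856126546
case corners z0 [array([ 554., -310.,    0.])]
250 [array([ 660., -213.]), array([ 766., -274.]), array([ 587., -324.])]
300 [array([ 650., -207.]), array([ 749., -265.]), array([ 581., -312.])]
350 [array([ 639., -202.]), array([ 732., -255.]), array([ 574., -299.])]
400 [array([ 628., -196.]), array([ 715., -246.]), array([ 567., -287.])]
side (array([  69.12446273, -830.92232864,  592.14882137]), array([ 0.67741281,  0.74864432, -0.24672249]))
side (array([  69.12446273, -830.92232864,  592.14882137]), array([ 0.53616405,  0.58730245, -0.6423159 ]))
case corner tri (array([ 544.20295876, -251.54991872,  437.08252938]), np.float64(58.06854514158531)) (array([ 687.73232774, -225.44328308,  -82.35379627]), np.float64(102.47253953355833))
```

View pics/crop.png

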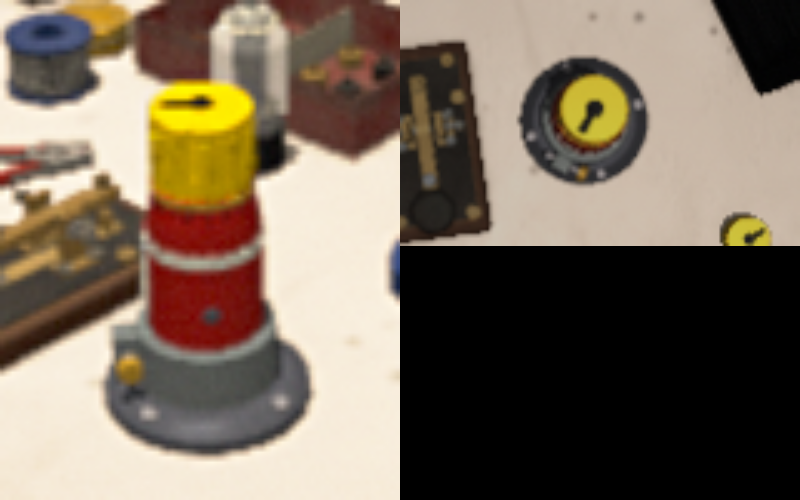

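Run:
```python
from h import *
from scipy.spatial.transform import Rotation as Ro
print("case base corner", plane("side",(357,284),0), plane("top",(378,154),0))
im=cv2.imread("pics/side0.png");hsv=cv2.cvtColor(im,cv2.COLOR_BGR2HSV)
y=cv2.inRange(hsv,(22,150,80),(35,255,255))[195:232,290:330]
k=np.nonzero(y);print("side cap u range",290+k[1].min(),290+k[1].max(),"v",195+k[0].min(),195+k[0].max())
print("tri", tri(((580+k[1].min()+k[1].max())/2, 205.2),(352.7,225.0)), plane("top",(349.8,229),14))
R=Ro.from_euler("xyz",[180,0,159.614],degrees=True)
s=np.array([208.983,562.433,240.635])
for t in([530,-165,240.6],): print(R.inv().apply(np.array(t)-s))
```

```text
case base corner [ 565.66442386 -286.89371433    0.        ] [ 710.2291841 -237.7602252    0.       ]
side cap u range 300 321 v 201 224
tri (array([ 530.90275312, -165.1900187 ,  155.34786759]), np.float64(1.9230700735034634)) [ 529.47359994 -165.53839599   14.        ]
[-5.54306990e+02 -5.70047756e+02  3.50000000e-02]
```

```bash
python3 -m crank '[{"xyz":[-25,-26,0],"dr":[0,0,5]},{"xyz":[-65,-67,0],"dr":[0,0,13]},{"xyz":[-105,-108,0],"dr":[0,0,21]},{"xyz":[-145,-149,0],"dr":[0,0,29]},{"xyz":[-185,-190,0],"dr":[0,0,37]},{"xyz":[-225,-231,0],"dr":[0,0,45]},{"xyz":[-265,-272,0],"dr":[0,0,53]},{"xyz":[-305,-313,0],"dr":[0,0,61]},{"xyz":[-345,-354,0],"dr":[0,0,69]},{"xyz":[-385,-395,0],"dr":[0,0,77]},{"xyz":[-415,-427,0],"dr":[0,0,84]},{"xyz":[-425,-437,0],"dr":[0,0,87]}]' 1 12
python3 - <<'E'
from h import *
from scipy.spatial.transform import Rotation as Ro
o=bot.observe();print(o["tool_pos"],o["ee_rot"],o["joint_pos"])
R0=Ro.from_euler("xyz",[180,0,159.614],degrees=True)
c=np.array([208.983,562.433,240.635])+R0.apply([-425,-437,0]);print(c)
R=R0*Ro.from_rotvec([0,0,87],degrees=True)
print(R.as_euler("xyz",degrees=True),R.inv().apply(np.array([530,-165,147])-c))
E
```

```text
time_s: 1.6
tool_pos: [455.3, 2.6, 240.1]
ee_rot: [-180.0, 0.0, 72.3]
force: [-0.3, 0.9, 0.8]
grip_width: 1.0
gripper_force: 0.0
[455.34338502   2.64378551 240.14188941] [-1.79951846e+02  2.56271069e-02  7.23036665e+01] [-6.11124280e+00 -1.54775275e+01  1.07200988e+02 -1.54411559e-02
  8.83288587e+01  1.15855589e+01]
[455.13813396   4.75778088 240.635     ]
[-180.       0.      72.614] [-139.63282396  122.16659784   93.635     ]
```

```bash
python3 -m crank '[{"xyz":[-25,22,0],"dr":[0,0,0]},{"xyz":[-60,52,0],"dr":[0,0,0]},{"xyz":[-95,83,0],"dr":[0,0,0]},{"xyz":[-125,110,0],"dr":[0,0,0]},{"xyz":[-139.6,122.2,0],"dr":[0,0,0]},{"xyz":[-139.6,122.2,0],"dr":[0,0,0]},{"xyz":[-139.6,122.2,0],"dr":[0,0,0]},{"xyz":[-139.6,122.2,0],"dr":[0,0,0]}]'
python3 - <<'E'
from h import *
a=bot.camera("side");b=bot.camera("top");o=bot.observe();print(o["tool_pos"],o["ee_rot"],o["force"],o["torque"])
cv2.imwrite("pics/a1.png",np.hstack([cv2.resize(a[100:250,240:400],(400,375)),cv2.resize(b[150:300,270:430],(400,375))])[:,:,::-1])
E
```

```text
time_s: 2.6
tool_pos: [529.9, -163.7, 240.8]
ee_rot: [180.0, -0.0, 72.7]
force: [-0.6, -0.3, -0.1]
grip_width: 1.002
gripper_force: 0.0
[ 529.98839008 -164.06638814  240.90214888] [ 1.79979053e+02 -4.97417074e-03  7.26788612e+01] [-0.04288052  0.11891774 -0.20832311] [-0.03957768  0.07507356 -0.00517556]
```

View pics/a1.png

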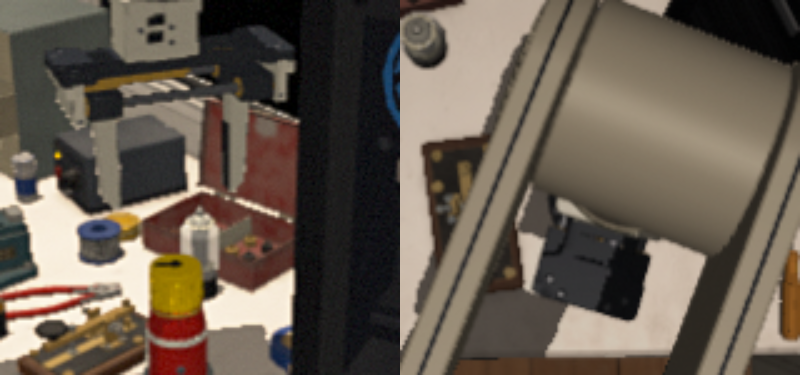

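The open fingers straddle the cap in the side crop, with the cap at about (175,285) between fingers at x≈105 and 235. The case is clear, so I'm lowering.

```bash
python3 -m crank '[{"xyz":[0,0,15],"dr":[0,0,0]},{"xyz":[0,0,35],"dr":[0,0,0]},{"xyz":[0,0,55],"dr":[0,0,0]},{"xyz":[0,0,75],"dr":[0,0,0]},{"xyz":[0,0,88],"dr":[0,0,0]},{"xyz":[0,0,93.6],"dr":[0,0,0]},{"xyz":[0,0,93.6],"dr":[0,0,0]},{"xyz":[0,0,93.6],"dr":[0,0,0]}]' 1 12 && python3 -m crank '[{"xyz":[0,0,0],"dr":[0,0,0]},{"xyz":[0,0,0],"dr":[0,0,0]},{"xyz":[0,0,0],"dr":[0,0,0]},{"xyz":[0,0,0],"dr":[0,0,0]},{"xyz":[0,0,0],"dr":[0,0,0]},{"xyz":[0,0,0],"dr":[0,0,0]},{"xyz":[0,0,0],"dr":[0,0,0]},{"xyz":[0,0,0],"dr":[0,0,0]}]' -1 10; python3 -c "
from rig import bot
o=bot.observe();print(o['tool_pos'],o['ee_rot'],o['force'],o['torque'],o['grip_width']*93)"
```

```text
time_s: 3.7
tool_pos: [530.6, -165.2, 148.0]
ee_rot: [179.9, 0.0, 72.6]
force: [-0.2, -0.6, -0.0]
grip_width: 1.001
gripper_force: 0.0
time_s: 4.7
tool_pos: [530.0, -165.0, 147.0]
ee_rot: [-180.0, 0.0, 72.6]
force: [-1.5, 0.3, 0.1]
grip_width: 0.498
gripper_force: 10.0
[ 529.98343591 -164.95595119  147.01206847] [-1.79990566e+02  1.82476138e-04  7.26139797e+01] [-1.48226892  0.33834753  0.11209412] [0.02537644 0.24191013 0.01660244] 46.358710789649464
```

```bash
cat > s.py <<'E'
from rig import bot
o=bot.observe();print("  >>",round(o['ee_rot'][2],2),"F",o['force'].round(2),"T",o['torque'].round(3),"w",round(o['grip_width']*93,2),o['gripper_force'])
E
python3 -m crank '[{"xyz":[0,0,0],"dr":[0,0,1.5]},{"xyz":[0,0,0],"dr":[0,0,3]},{"xyz":[0,0,0],"dr":[0,0,4]},{"xyz":[0,0,0],"dr":[0,0,4]}]'>/dev/null; python3 s.py
python3 -m crank '[{"xyz":[0,0,0],"dr":[0,0,1]},{"xyz":[0,0,0],"dr":[0,0,2]},{"xyz":[0,0,0],"dr":[0,0,3]},{"xyz":[0,0,0],"dr":[0,0,3]}]'>/dev/null; python3 s.py
```

```text
>> 68.6 F [-2.09 -0.04  1.69] T [-0.048  0.451  0.014] w 46.4 10.000283173285425
  >> 65.59 F [-4.55 -0.48  0.84] T [-0.154  0.599  0.014] w 46.4 10.000187549740076
```

```bash
python3 -m crank '[{"xyz":[0,0,0],"dr":[0,0,1]},{"xyz":[0,0,0],"dr":[0,0,2]},{"xyz":[0,0,0],"dr":[0,0,2]}]'>/dev/null; python3 s.py
python3 -m crank '[{"xyz":[0,0,0],"dr":[0,0,1]},{"xyz":[0,0,0],"dr":[0,0,2]},{"xyz":[0,0,0],"dr":[0,0,2]}]'>/dev/null; python3 s.py
```

```text
>> 63.59 F [-2.98 -0.97  1.69] T [-0.121  0.627  0.028] w 46.49 10.000133961439133
  >> 61.59 F [-3.48 -0.96  1.41] T [-0.198  0.714 -0.03 ] w 46.65 10.000279624946415
```

```bash
python3 -m crank '[{"xyz":[0,0,0],"dr":[0,0,1]},{"xyz":[0,0,0],"dr":[0,0,2]},{"xyz":[0,0,0],"dr":[0,0,3]}]'>/dev/null; python3 s.py
python3 - <<'E'
from h import *
a=bot.camera("side");cv2.imwrite("pics/a2.png",np.hstack([cv2.resize(cv2.imread("pics/side0.png")[190:280,270:350],(400,450)),cv2.resize(a[190:280,270:350],(400,450))[:,:,::-1]]))
E
python3 s.py
```

```text
>> 58.54 F [-3.09 -1.34  0.81] T [-0.19   0.754  0.045] w 46.18 9.999843430705369
  >> 58.5 F [-3.25 -0.75  0.97] T [-0.102  0.782  0.029] w 46.56 9.99994327314198
```

View pics/a2.png

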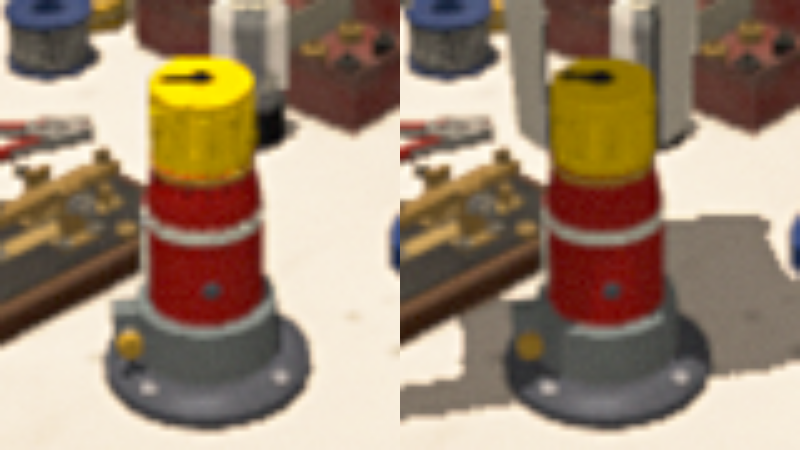

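The pointer has swung clockwise with the gripper, from level to tilting up at its left tip. The grey dot on the cylinder is unchanged at (211,291) → (611,290). That is 14° (past 0.17 rad) with almost no moment, so clockwise is the free way and I'm continuing.

```bash
python3 -m crank '[{"xyz":[0,0,0],"dr":[0,0,3]},{"xyz":[0,0,0],"dr":[0,0,6]},{"xyz":[0,0,0],"dr":[0,0,9]},{"xyz":[0,0,0],"dr":[0,0,12]},{"xyz":[0,0,0],"dr":[0,0,12]}]'>/dev/null; python3 s.py
python3 -m crank '[{"xyz":[0,0,0],"dr":[0,0,3]},{"xyz":[0,0,0],"dr":[0,0,6]},{"xyz":[0,0,0],"dr":[0,0,9]},{"xyz":[0,0,0],"dr":[0,0,12]},{"xyz":[0,0,0],"dr":[0,0,12]}]'>/dev/null; python3 s.py
python3 -m crank '[{"xyz":[0,0,0],"dr":[0,0,3]},{"xyz":[0,0,0],"dr":[0,0,6]},{"xyz":[0,0,0],"dr":[0,0,9]},{"xyz":[0,0,0],"dr":[0,0,12]},{"xyz":[0,0,0],"dr":[0,0,12]}]'>/dev/null; python3 s.py
python3 - <<'E'
from h import *
a=bot.camera("side");cv2.imwrite("pics/a3.png",cv2.resize(a[190:280,270:350],(560,600)[:2],interpolation=2)[:,:,::-1])
E
```

```text
>> 46.62 F [-3.04 -0.03  1.05] T [ 0.062  0.685 -0.042] w 46.8 10.000684568658471
  >> 34.69 F [-2.24  0.31  0.46] T [-0.01   0.587 -0.029] w 45.99 10.000447137281299
  >> 22.72 F [-2.79  1.11  1.04] T [-0.094  0.649 -0.005] w 46.08 10.00047908630222
```

View pics/a3.png

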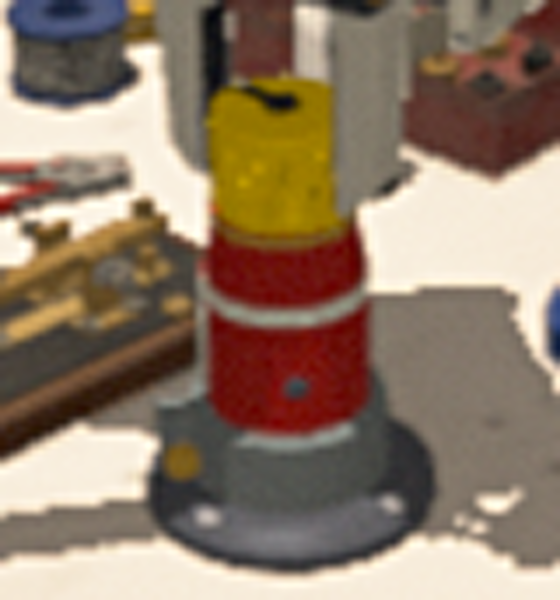

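The pointer has turned further and the cylinder's dot and stripe have not moved. I'll measure the pointer's angle properly.

Run:
```python
from h import *
def meas(im,tag):
    c=im[198:216,298:324].astype(int)
    hsv=cv2.cvtColor(im,cv2.COLOR_BGR2HSV)[198:216,298:324]
    return c.max(2)
for tag,im in(("0",cv2.imread("pics/side0.png")),("now",bot.camera("side")[:,:,::-1].copy())):
    g=meas(im,tag); print(tag); print("\n".join(" ".join(f"{v:3d}" for v in r) for r in g[2:15]))
    thr=110 if tag=="0" else 75
    P=[];
    for v in range(2,11):
        for u in range(3,20):
            if g[v,u]<thr: P.append(plane("side",(u+298,v+198),154)[:2])
    P=np.array(P); w=np.linalg.svd(P-P.mean(0))[2][0]; print(P.mean(0),len(P),np.degrees(np.arctan2(w[1],w[0]))%180)
```

```text
0
241 214 165 128  96  88  93  92  90  95  96  92  95 100 167 192 192 196 169 117  98  97  96  94 110 151
249 248 244 214 169 157 168 192 206 202 198 202 200 201 232 236 232 229 192 133  94  92  92  91 109 149
248 249 248 246 250 253 255 255 255 255 255 255 255 255 255 255 255 255 250 210 141 100  92  93 107 151
248 248 247 249 255 255 255 255 255 255 255 255 255 255 255 255 255 255 255 255 243 166  96  88 100 142
248 246 248 253 255 255 255 255 255 255 228 141 115 185 250 255 254 254 254 255 255 249 142  87  93 125
249 240 250 245 194 130 110 107 105  94  62  39  33  59 169 252 255 254 253 254 255 255 207 101  99 120
249 236 249 245 209 178 179 178 184 182 159 138 139 170 233 255 255 253 253 254 255 255 223 109 114 133
249 236 249 255 255 255 255 255 255 255 255 255 255 255 255 255 254 253 253 255 255 255 189 116 122 132
249 231 234 253 255 255 255 255 255 255 255 255 255 255 255 254 254 254 255 255 254 214 154 127 113 110
250 226 186 209 248 255 255 255 255 255 255 255 255 255 255 255 255 255 255 246 200 165 156 124  89  87
251 223 176 179 211 241 255 255 255 255 254 255 255 255 25
[... 1010 characters left out ...]
8 122 133 131 131 128 133
100  98 136 148 149 147 146 144 146 147 136 125 129 137 151 148 149 149 148 125 120 126 130 130 130 129
108 128 150 151 146 145 144 148 148 148 149 148 148 147 146 147 146 146 146 124 122 130 130 129 127 131
112 111 137 150 151 150 150 148 147 145 147 146 146 144 149 150 150 148 149 128 124 131 131 131 131 128
112 106 134 146 149 156 155 154 154 150 150 150 151 151 152 151 160 159 159 129 122 129 131 131 131 130
110 107 132 148 147 152 153 155 158 158 165 162 165 165 162 157 159 154 156 129 122 134 128 131 130 130
113 106 133 145 156 156 151 156 154 157 155 159 159 158 158 153 156 166 156 124 121 129 130 130 131 129
[ 531.20913147 -151.78515142] 21 97.53114863990393
```

Run:
```python
from h import *
for h_,t in(((309.8,204.9),(302.6,205.3)),((309.8,204.9),(302.6,205.1)),((309.6,204.6),(304.3,202.8)),((309.6,204.6),(304.6,203))):
    d=plane("side",t,154)-plane("side",h_,154);print(np.degrees(np.arctan2(d[1],d[0])),np.linalg.norm(d))
```

```text
148.74276863387712 15.705210093434268
145.39280421959637 15.678730338007325
107.27928998789591 14.653016198218754
108.81211018015438 13.539874625575484
```

```bash
python3 -m crank '[{"xyz":[0,0,0],"dr":[0,0,2]},{"xyz":[0,0,0],"dr":[0,0,4]},{"xyz":[0,0,0],"dr":[0,0,5]},{"xyz":[0,0,0],"dr":[0,0,5]}]'>/dev/null; python3 s.py
python3 -m crank '[{"xyz":[0,0,-1],"dr":[0,0,0]},{"xyz":[0,0,-2],"dr":[0,0,0]},{"xyz":[0,0,-3],"dr":[0,0,0]},{"xyz":[0,0,-4],"dr":[0,0,0]},{"xyz":[0,0,-4],"dr":[0,0,0]}]'>/dev/null; python3 s.py
```

```text
>> 17.61 F [-2.79 -0.77  0.42] T [-0.102  0.517  0.021] w 46.37 10.000147931277752
  >> 17.62 F [-1.61 -0.93 -0.66] T [-0.03   0.474  0.021] w 45.98 9.999861507676542
```

It lifts past the play with only its own weight on the gripper, so it's free. Lifting straight up.

```bash
python3 -m crank '[{"xyz":[0,0,-4],"dr":[0,0,0]},{"xyz":[0,0,-10],"dr":[0,0,0]},{"xyz":[0,0,-18],"dr":[0,0,0]},{"xyz":[0,0,-28],"dr":[0,0,0]},{"xyz":[0,0,-40],"dr":[0,0,0]},{"xyz":[0,0,-52],"dr":[0,0,0]},{"xyz":[0,0,-64],"dr":[0,0,0]},{"xyz":[0,0,-76],"dr":[0,0,0]},{"xyz":[0,0,-88],"dr":[0,0,0]},{"xyz":[0,0,-96],"dr":[0,0,0]},{"xyz":[0,0,-100],"dr":[0,0,0]},{"xyz":[0,0,-100],"dr":[0,0,0]}]' - 15; python3 -m crank '[{"xyz":[0,0,0],"dr":[0,0,0]},{"xyz":[0,0,0],"dr":[0,0,0]},{"xyz":[0,0,0],"dr":[0,0,0]},{"xyz":[0,0,0],"dr":[0,0,0]},{"xyz":[0,0,0],"dr":[0,0,0]},{"xyz":[0,0,0],"dr":[0,0,0]}]'; python3 s.py
python3 - <<'E'
from h import *
a=bot.camera("side");cv2.imwrite("pics/a4.png",cv2.resize(a[130:280,250:370],(480,600),interpolation=2)[:,:,::-1])
E
```

```text
time_s: 11.48
tool_pos: [530.1, -165.0, 251.2]
ee_rot: [180.0, -0.0, 17.6]
force: [0.6, 0.5, -1.7]
grip_width: 0.501
gripper_force: 15.0
time_s: 12.22
tool_pos: [530.1, -165.0, 251.1]
ee_rot: [180.0, -0.0, 17.6]
force: [0.2, 0.1, -1.0]
grip_width: 0.494
gripper_force: 15.0
  >> 17.61 F [ 0.19  0.08 -1.04] T [-0.084  0.156  0.036] w 45.93 14.99995144084096
```

View pics/a4.png

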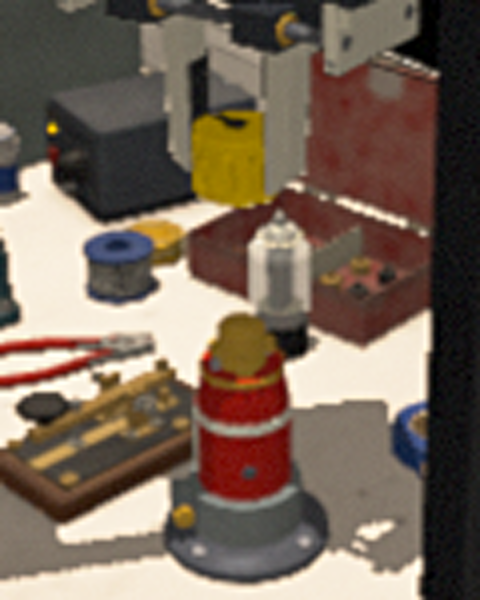

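The cap hangs upright in the gripper at crop (230,155). It is well above the bare brass neck at (240,340), and the cylinder and its neighbours have not moved.

```bash
python3 -c "
from rig import bot
print(bot.job_done())"
```

```text
the job is handed in; nothing more can be done
None
```

The cap came free turning clockwise from above; it is off and held upright and still about 104 mm above its seat, the cylinder showed no twist and the bystanders near it were unmoved, and I handed the job in at about 12 s without a verdict shown; I never felt the anticlockwise side, because clockwise turned freely past the hard-stop range.

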